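# Empty the drop-bottom hopper of cut tube at the welding bench

### The job

Slide the empty grey tray by its handle fully home under the hopper, up against the stop bar. Then press in the latch of the hopper's trap-door bottom so that it swings down and drops the three tube pieces into the tray, and afterwards swing the trap door back up until it latches shut again. Leave the tray with the tubes under the hopper, and do not disturb the other things on the bench.

Things in the scene. Friction and masses are not known exactly. Their poses are not given: they have to be found in the camera images.
- hopper: Grey sheet-metal hopper on a dark stand, fixed at any yaw. Origin on the bench under the centre of its square mouth; z up, front towards its -x. Mouth 130 x 130 mm at z = 250, shut by the trap door below; walls upright (outer faces 69 mm from centre) to z = 302, then a collar flaring to 95 mm at the rim, z = 346. Nothing stands below the door. The 3 tubes lie inside.
- stop_bar (a point): Middle of the front face of the stop bar (25 mm high) across the stand's foot: hopper x = 62, y = 0, z = 12.5 mm. The tray is home when its far wall touches it (tray origin at hopper x = -58, y about 0). Posts 22 mm square at x = 45, y = +-127 rise to 290 mm; their feet are 12 mm high bars, x = 20 to 120, inner faces at y = +-115 mm.
- trapdoor (a joint): Trap door angle, rad: 0 = shut, resting on the latch; grows as the front edge swings down; stops at 0.85 (open) and at -0.035 (pushed up past the latch). A 5 mm plate, 136 mm wide, 0.35 kg, hinged along its back edge, no spring: unlatched it falls open and stays open.
- door_hinge (a point): Middle of the trap door's hinge axis, at hopper x = 70, y = 0, z = 247.5 mm. The axis is parallel to the hopper's y.
- door_handle (a point): Grip point of the door's handle, a dark bar 20 mm wide (hopper y), 12 mm thick, out of the door's front edge at hopper y = 30. Shut: point at x = -135, z = 244, bar end at x = -155; the latch pad and collar overhang it, so lean the gripper's body 25 to 45 deg away from the hopper and close along hopper y. Turns with the door, 205 mm from the axis; open it is 90 mm up, bar sloping down to the front.
- latch (a joint): Sprung latch lever, rad: 0 = latched (rest), 0.5 = fully pressed. Axis along hopper y at x = -86, z = 275. Its nose holds a striker bar on the door's front edge. Pressed to 0.25 to 0.35 (pad in by about 13 mm, 5 to 10 N) it frees the door; springs back. A door pushed up (5 to 15 N) to -0.02 or higher snaps past the nose's ramp; let go, it rests at 0, latched.
- latch_pad (a point): Middle of the outer face of the latch's steel thumb pad, an upright plate 36 mm wide, 30 mm high, at hopper x = -117, y = -45, z = 318 at rest. Press it in the hopper's +x direction with shut fingers, 15 to 25 mm; keep above z = 270 there, as the door handle swings down below.
- tray: Loose open grey steel tray, 240 x 190 mm outside, 50 mm high, 5 mm wall and floor, 0.8 kg. Origin under the centre of its floor; x along its length; its handle points to its -x, away from the hopper. It starts in front of the hopper, 110 to 150 mm short of home, up to 0.15 rad askew and 30 mm to one side.
- tray_handle (a point): Grip point on the tray's handle: a dark flat bar 18 mm wide (tray y), 14 mm thick, running out from the tray's front wall from tray x = -118 to -200 mm; this point is at tray x = -175, y = 0, z = 50 mm.
- tube0: One of three like pieces of square steel tube, 36 x 36 x 80 mm, 3 mm wall, about 0.22 kg (0.15 to 0.3), lying in the hopper; origin at the centre of its underside.
- tube1: One of three like pieces of square steel tube, 36 x 36 x 80 mm, 3 mm wall, about 0.22 kg (0.15 to 0.3), lying in the hopper; origin at the centre of its underside.
- tube2: One of three like pieces of square steel tube, 36 x 36 x 80 mm, 3 mm wall, about 0.22 kg (0.15 to 0.3), lying in the hopper; origin at the centre of its underside.
- tube0_center (a point): Centre of tube0.
- tube1_center (a point): Centre of tube1.
- tube2_center (a point): Centre of tube2.
- spray_can: Bystander: steel aerosol can standing upright, 64 mm in diameter, 170 mm tall, behind the hopper. Leave it.
- wire_brush: Bystander: wire hand brush lying flat. Leave it.
- hammer: Bystander: hammer lying flat. Leave it.
- square: Bystander: triangular steel welding square lying flat, about 100 mm, 18 mm thick. Leave it.
- g_clamp: Bystander: steel G-clamp lying flat, about 165 mm long. Leave it.
- tape_roll: Bystander: roll of paper tape lying flat, 90 mm in diameter, 24 mm high. Leave it.
Mind the look-alikes: they are no part of the job. Leave any brown look-alike of the tube0 alone.

How it is judged:
On the way, in this order (a step that is already met when the one before it is completed fails the run):
1. tray home under the hopper (origin within about 12 mm of the stop, 30 mm sideways, 0.15 rad) with the trap door still shut (x of tray in the frame of hopper above -0.07 m and y of tray in the frame of hopper between -0.03 and 0.03 m and angle between the x axis of tray and the x axis of hopper, either way round below 0.15 rad and value of joint trapdoor below 0.06 rad), for 0.2 s.
2. trap door swung down (over 0.6 rad) and all three tubes dropped out (value of joint trapdoor above 0.6 rad and height (world z) of each of tube0_center, tube1_center, tube2_center below 0.15 m), for 0.2 s.
At the end, for the whole second after the job is handed in: The trap door is shut (within 0.04 rad) and latched (latch within 0.08 rad of rest), all three tubes lie at rest in the tray (centres inside it and below 90 mm), and the tray stands under the hopper, within 42 mm of the stop, 30 mm sideways and 0.15 rad (value of joint trapdoor below 0.04 rad and value of joint latch below 0.08 rad and angular speed of tray below 0.05 rad/s and linear speed of tray below 0.02 m/s and x of tray in the frame of hopper above -0.1 m and y of tray in the frame of hopper between -0.03 and 0.03 m and angle between the x axis of tray and the x axis of hopper, either way round below 0.15 rad and x of tube0_center in the frame of tray between -0.12 and 0.12 m and y of tube0_center in the frame of tray between -0.095 and 0.095 m and height (world z) of each of tube0_center, tube1_center, tube2_center below 0.09 m and linear speed of each of tube0, tube1, tube2 below 0.03 m/s and x of tube1_center in the frame of tray between -0.12 and 0.12 m and y of tube1_center in the frame of tray between -0.095 and 0.095 m and x of tube2_center in the frame of tray between -0.12 and 0.12 m and y of tube2_center in the frame of tray between -0.095 and 0.095 m); the robot touches nothing.
It fails at once if a bystander (can, brush, hammer, square, clamp or tape) moved more than 30 mm (distance of any of spray_can, wire_brush, hammer, square, g_clamp, tape_roll from where it was at the start of the episode above 0.03 m).
It also fails if it takes over 67 s, if anything falls off the work surface, if the arm or the gripper's body presses on something with over 40 N, if the wrist force passes 120 N, or if a joint passes its speed limit or range.

### The arm

A 6-joint arm with a two-finger parallel gripper is mounted at the origin on the work surface. World frame = base frame: x ahead of the robot, y to its left, z up, the work surface at z = 0. Lengths are in m, angles in rad, forces in N, time in s.
With the tool pointing down it reaches from about 0.375 to 0.9 m from the base axis. Payload 3.1 kg.
Tool frame: the origin (TCP) lies midway between the tips of the shut fingers; the grasp point (between the pads) lies 19 mm behind it; z points along the fingers, y is the line along which they close (so a half turn about z gives the same grasp; the last joint's range is limited). The gripper opens to 85 mm and grips with 20 to 120 N. Pads are 22 mm wide; open, the fingers measure 114 mm over their backs; the gripper's body (76 mm by 85 mm) begins 54 mm behind the grasp point. The pads swing forward as they close: fully open they stand 13 mm farther back than shut.
Start: joints at [-1.365, 0.527, 1.433, -0, 1.181, -0.178], TCP at [0.234, -0.579, 0.231] pointing down, gripper open.
Joint ranges: [-3.08, 3.08], [-0.75, 2.2], [0.22, 2.44], [-1.43, 4.57], [0, 2.65], [-2.85, 2.85]. Speed limits (rad/s): [2.79, 2.79, 3.14, 3.14, 3.14, 3.14].

### API

Orientations are given as a unit quaternion [x, y, z, w].
In Python, from station import manip gives the robot as it stands.
- The arm moves only by the tool step_arm, never from a script. Its argument "targets" is text: rows parted by semicolons, each of 4 numbers parted by spaces: the shift along the tool's x, y, z in mm, then the turn about the tool's z in degrees. A call has 1 to 12 rows; each row is the pose to reach, as a shift and turn from the pose commanded when the call began, along the tool's axes at that moment; what a row does not reach only later rows make up. A row lasts 1/10 s, in which the tool goes at most 50 mm and 8.59 degrees, less where a joint would pass 70% of its speed; a pose out of reach is approached as far as the arm can. A call with a gripper value outside its range is refused whole. "gripper" is the closure, from 0 (fully open) to 1 (shut), set as the call begins (left out, the last holds). The fingers move at their own pace and stop on an object; "squeeze" is the grip in N (left out, the last holds). Time passes only in rows, so rows that repeat a pose let the fingers close. It gives the time, the measured TCP pose, the force, the opening and the grip force at its end, in the units of the state.
- manip.sense(): the state, without advancing time (a new reading comes with each control period).
- manip.snapshot(name): name is "scene" or "top" or "wrist"; returns the picture (480x640x3 uint8, red, green, blue); there is no depth.
- manip.get_calibration(name): a dict with "fov_y" (degrees; the focal length in pixels is half the picture's height over the tangent of half this angle, whatever the lens; pixels are square), "cx", "cy" (the principal point, pixels), "extrinsics" (4x4, takes a point from camera to world coordinates); the wrist camera has in their place "tool_from_camera" (4x4, takes a point from camera to tool coordinates, whose origin is the TCP and whose axes are the flange's). Camera axes: x right, y down, z forward; pixel columns grow to the right and rows downward; lengths in m; the calibration is good to about 2 mm. A picture is of the moment at which its call begins: read the wrist's pose just before it. get_calibration takes no time and is no camera call.
- manip.sign_off(): hands the job in; it is judged then, once.
Trained networks look in the newest picture that a camera, given by its name, has taken for a name from the list of things; names that differ only in an ending like _2 or _b are one class to them, and where a whole thing is asked for, a point or a joint stands for the part that bears it (a point fixed in the world has none). Each returns a list of dicts, best first, with "p" (0 to 1); they miss things now and then, are a little off and sometimes report something else, mostly with a low value. They report only what shows in the picture. A call takes as long as a camera call. They do not tell look-alikes from the thing itself.
- manip.recognise(camera, query): "position" ([column, row] in pixels, amid what is visible of it).
- manip.masks_of(camera, query): "pixels" (480x640 bool, what is visible of it) and "position" ([column, row] in pixels, amid what is visible of it).
- manip.mark_of(camera, query): "position" ([column, row] in pixels: a listed point, or the origin of a listed thing).
The state is a dict: "t": time; "q": joint angles; "qd": joint speeds; "tau": joint torques, N m; "tcp_pos": TCP position; "tool_rot": TCP orientation; "force": force on the tool from outside, world axes, zero at the start; "ft_torque": the same for the moment, N m; "finger_gap": opening from 0.0 (shut) to 1.0 (fully open); "gripper_force": force on a finger pad.
Only numpy, scipy, OpenCV 4.12 (cv2) and the standard library are available. Lean on these libraries where they do the work, as an engineer would, in place of code of your own. Each camera call takes 0.05 s, during which the arm holds its last target. There are 200 camera calls.

## Working session

There is one attempt and no reset: what is moved stays moved. The work goes in short steps, Python scripts to look and compute and a tool call to move; the robot and the scene stay as the last step left them, time stands still between calls to the robot, and variables do not carry over. Pictures are saved under pics/ and viewed, at most 10 in all, crops included, and the job is handed in when it is done.

Besides the shell and the picture viewer there is one more tool, called as a command line: name --argument value ..., lists and objects as JSON in quotes. step_arm: Moves the arm, as the interface text tells. Its arguments: {"type":"object","properties":{"targets":{"type":"string"},"gripper":{"type":"number"},"squeeze":{"type":"number"}},"required":["targets"]}

```bash
mkdir -p pics; ls
python3 - <<'E'
from station import manip
import cv2,numpy as np
np.set_printoptions(precision=4,suppress=True)
for c in ("scene","top"):
    im=manip.snapshot(c); cv2.imwrite(f"pics/{c}0.png",im[:,:,::-1])
    k=manip.get_calibration(c); print(c,k["fov_y"],k["cx"],k["cy"]); print(k["extrinsics"])
    for q in ("hopper","stop_bar","door_hinge","door_handle","latch_pad","tray","tray_handle","spray_can","hammer","wire_brush","g_clamp","square","tape_roll"):
        r=manip.mark_of(c,q); print(q,[(np.round(x["position"],1),round(x["p"],2)) for x in r[:2]])
print(manip.get_calibration("wrist")); print(manip.sense())
E
```

```text
pics
scene 57.27464497612328 322.0546370465381 242.37602353349848
[[-0.1043  0.5481 -0.8299  1.4579]
 [ 0.9946  0.0582 -0.0865  0.1496]
 [ 0.0008 -0.8344 -0.5512  0.8146]
 [ 0.      0.      0.      1.    ]]
hopper [(array([404.7, 210.6]), 0.37)]
stop_bar [(array([422.6, 302.4]), 0.66)]
door_hinge [(array([191.4, 258.3]), 0.62)]
door_handle [(array([352.3, 219.2]), 0.75), (array([405.2, 219.6]), 0.28)]
latch_pad [(array([361.7, 208.3]), 0.56), (array([308.2, 350.7]), 0.56)]
tray [(array([327.8, 301.7]), 0.93)]
tray_handle [(array([268. , 282.4]), 0.66)]
spray_can [(array([476. , 335.7]), 0.93), (array([407.6, 220.7]), 0.38)]
hammer [(array([373.2, 264.9]), 0.95), (array([410. , 220.8]), 0.54)]
wire_brush [(array([309.5, 345.5]), 0.86), (array([370.5, 264.5]), 0.15)]
g_clamp [(array([191.2, 258.9]), 0.76)]
square [(array([389.4, 355. ]), 0.91), (array([307.8, 348. ]), 0.32)]
tape_roll [(array([178.1, 317.6]), 0.57)]
top 54.91549818445737 318.81805840648246 241.70027822500506
[[ 0.0143 -0.9907  0.1357  0.4065]
 [-0.9998 -0.0164 -0.0143  0.045 ]
 [ 0.0164 -0.1354 -0.9907  1.447 ]
 [ 0.  
[... 715 characters left out ...]
cy': 243.00084649609443, 'tool_from_camera': array([[-0.0005, -0.951 , -0.3091,  0.0807],
       [ 1.    , -0.0005,  0.0001,  0.0001],
       [-0.0003, -0.3091,  0.951 , -0.1425],
       [ 0.    ,  0.    ,  0.    ,  1.    ]])}
{'t': 1.4, 'q': array([-1.3655,  0.5275,  1.4327,  0.    ,  1.1814, -0.1785]), 'qd': array([-0.0016,  0.0023, -0.0009,  0.0007,  0.001 , -0.0005]), 'tau': array([ -0.0007, -44.2323, -17.8418,  -0.0003,   0.0008,  -0.    ]), 'tcp_pos': array([ 0.2341, -0.5795,  0.2313]), 'tool_rot': array([0.9816, 0.1907, 0.    , 0.    ]), 'force': array([-0.0669,  0.223 ,  0.951 ]), 'ft_torque': array([ 0.0617, -0.0242,  0.0588]), 'gripper_force': 0.0, 'finger_gap': 0.9973821220459389}
```

View both.

View pics/scene0.png

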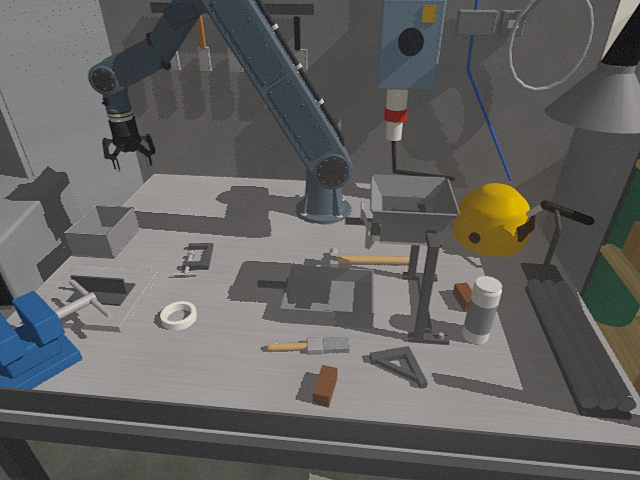

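View pics/top0.png

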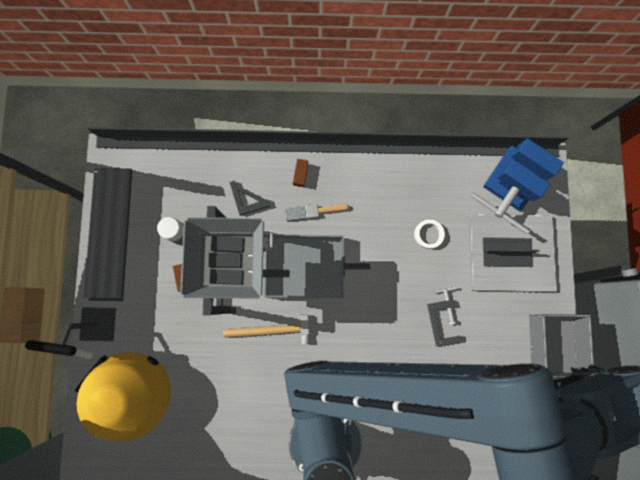

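```bash
cat > h.py <<'E'
import numpy as np,cv2
from scipy.optimize import least_squares
from scipy.spatial.transform import Rotation as R
from station import manip
np.set_printoptions(precision=4,suppress=True)
def proj(cam,P,cal=None):
    k=cal or manip.get_calibration(cam); f=240/np.tan(np.radians(k["fov_y"])/2)
    E=np.linalg.inv(k["extrinsics"]); P=np.atleast_2d(P); c=P@E[:3,:3].T+E[:3,3]
    return np.c_[k["cx"]+f*c[:,0]/c[:,2],k["cy"]+f*c[:,1]/c[:,2]]
def wristcal(s):
    k=dict(manip.get_calibration("wrist")); T=np.eye(4); T[:3,:3]=R.from_quat(s["tool_rot"]).as_matrix(); T[:3,3]=s["tcp_pos"]
    k["extrinsics"]=T@k["tool_from_camera"]; return k
def W(p,P):  # pose x,y,yaw ; local pts m
    P=np.atleast_2d(P).astype(float); c,s=np.cos(p[2]),np.sin(p[2])
    return np.c_[p[0]+c*P[:,0]-s*P[:,1],p[1]+s*P[:,0]+c*P[:,1],P[:,2]]
def fit(obs,p0): # obs: (cam,local,pix,weight[,cal])
    f=lambda p:np.concatenate([(proj(o[0],W(p,o[1]),o[4] if len(o)>4 else None)[0]-o[2])*o[3] for o in obs])
    r=least_squares(f,p0,loss="soft_l1"); return r.x,r.fun
DH=[-.135,.03,.244];LP=[-.117,-.045,.318];TH=[-.175,0,.05]
RIM=[[a,b,.346] for a,b in((-.095,-.095),(.095,-.095),(.095,.095),(-.095,.095))]
E
python3 - <<'E'
from h import *
o=[("scene",DH,(352.3,219.2),1),("scene",LP,(361.7,208.3),1),("top",DH,(281.1,272.4),1),("top",LP,(273.7,240),1)]
o+=[("top",RIM[i],c,1) for i,c in enumerate([(265,219),(183,219),(182,297),(263,297)])]
o+=[("scene",[.062,0,.0125],(422.6,302.4),.5)]
p,r=fit(o,[.4,.25,1.57]); print("hopper",p); print(r.reshape(-1,2))
t=[("top",[0,0,0],(304.4,267.4),1),("top",TH,(363.4,266.1),1),("scene",[0,0,0],(327.8,301.7),1),("scene",TH,(268,282.4),1)]
q,r=fit(t,[.4,.1,1.57]); print("tray",q); print(r.reshape(-1,2))
c,s=np.cos(p[2]),np.sin(p[2]);d=q[:2]-p[:2];print("tray in hopper",c*d[0]+s*d[1],-s*d[0]+c*d[1],q[2]-p[2])
np.save("p.npy",[p,q])
for cam,(x0,y0,w,h) in {"top":(160,190,230,160),"scene":(240,160,230,200)}.items():
    im=cv2.imread(f"pics/{cam}0.png"); S=3
    c=cv2.resize(im[y0:y0+h,x0:x0+w],None,fx=S,fy=S,interpolation=cv2.INTER_CUBIC)
    def dr(P,col,cl=True):
        u=((proj(cam,P)-[x0,y0]+.5)*S).astype(int); cv2.polylines(c,[u],cl,col,1)
    dr(W(p,RIM),(0,255,0)); dr(W(p,[[a,b,.3] for a,b in((-.069,-.069),(.069,-.069),(.069,.069),(-.069,.069))]),(0,255,255))
    for P in (DH,LP):dr(W(p,[P,P]),(0,0,255)); cv2.circle(c,tuple(((proj(cam,W(p,[P]))[0]-[x0,y0]+.5)*S).astype(int)),4,(0,0,255),1)
    for z in (0,.05): dr(W(q,[[a,b,z] for a,b in((-.12,-.095),(.12,-.095),(.12,.095),(-.12,.095))]),(255,255*(z>0),0))
    for s in (1,-1): dr(W(p,[[.02,s*.115,.012],[.12,s*.115,.012]]),(255,0,255))
    dr(W(q,[[-.12,0,.05],[-.2,0,.05]]),(0,0,255))
    cv2.imwrite(f"pics/{cam}1.png",c)
a=cv2.imread("pics/top1.png")
E
```

```text
hopper [0.5154 0.2587 1.592 ]
[[-1.1469  0.8638]
 [-2.4781  0.9546]
 [ 0.601   0.309 ]
 [-1.0887  0.2547]
 [-2.32   -0.7837]
 [ 0.7333 -0.491 ]
 [-0.9058  0.8742]
 [-1.091   0.3379]
 [-1.6453 -0.6281]]
tray [0.5245 0.0687 1.5693]
[[-0.1499 -0.6163]
 [-1.7384  0.3246]
 [ 0.0441 -0.9789]
 [-2.8553  0.1337]]
tray in hopper -0.19010796435321242 -0.005097387666797697 -0.02265148616679924
```

View pics/top1.png

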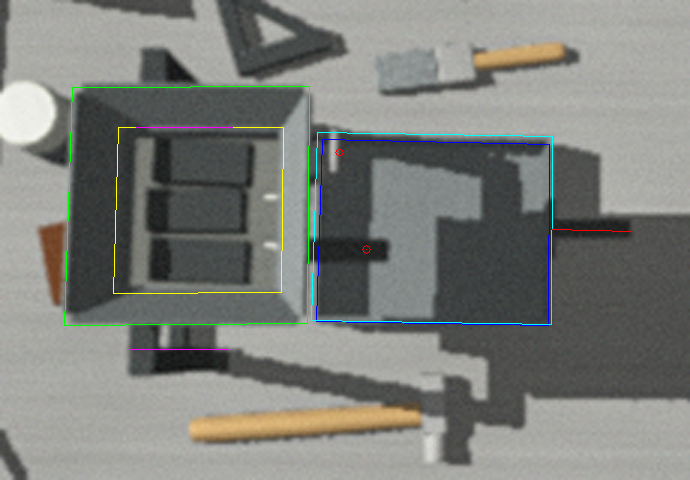

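View pics/scene1.png

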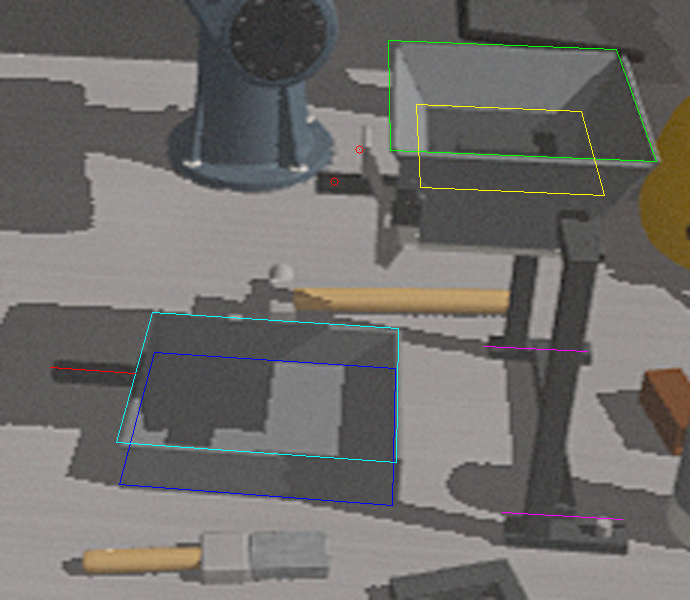

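The scene image puts the robot at the back. The hopper is at about (0.515, 0.259) with yaw 1.59, the empty tray sits in front of it (−y side), and the latch pad and door handle face −y. The overlays agree to a few mm. The commands contain no lean, so I'll first test in free space what an out-of-reach target does to the tool's orientation.

step_arm --targets "0 -50 0 0; 0 -100 0 0; 0 -150 0 0; 0 -200 0 0; 0 -250 0 0; 0 -300 0 0; 0 -350 0 0; 0 -350 0 0" --gripper 1

```text
t: 2.2
tcp_pos: [0.1025, -0.2454, 0.23]
tool_rot: [0.982, 0.19, 0.001, -0.005]
force: [0.3, -0.7, -0.5]
finger_gap: 0.006
gripper_force: 0.0
```

step_arm --targets "0 50 0 0; 0 100 0 0; 0 150 -50 0; 0 200 -100 0; 0 250 -150 0; 0 300 -200 0; 0 350 -250 0; 0 400 -300 0; 0 450 -350 0; 0 500 -400 0; 0 550 -400 0; 0 600 -400 0"

```text
t: 3.4
tcp_pos: [0.2766, -0.6847, 0.5658]
tool_rot: [0.982, 0.191, 0.0, 0.003]
force: [0.8, -2.4, -0.0]
finger_gap: -0.001
gripper_force: 0.0
```

```bash
python3 -c "
from h import *
s=manip.sense();print(s['t'],s['q'],s['tcp_pos'],R.from_quat(s['tool_rot']).as_matrix())"
```

```text
3.4 [-1.3378  0.6041  0.4245  0.0001  2.1074 -0.1509] [ 0.2766 -0.6847  0.5658] [[ 0.9272  0.3746  0.0014]
 [ 0.3746 -0.9272 -0.0054]
 [-0.0007  0.0055 -1.    ]]
```

step_arm --targets "0 50 0 0; 0 100 0 0; 0 150 0 0; 0 200 0 0; 0 250 0 0; 0 250 0 0"

```text
t: 4.0
tcp_pos: [0.3122, -0.7733, 0.4948]
tool_rot: [0.981, 0.191, 0.003, 0.018]
force: [0.0, 0.6, 0.5]
finger_gap: 0.001
gripper_force: 0.0
```

```bash
python3 -c "
from h import *
s=manip.sense();print(s['t'],s['q'],s['qd'],s['tcp_pos'],R.from_quat(s['tool_rot']).as_matrix())"
```

```text
4.0 [-1.3221  0.8014  0.218   0.0051  2.0867 -0.1326] [ 0.0069  0.0975  0.0005  0.0005 -0.108   0.0086] [ 0.3122 -0.7733  0.4948] [[ 0.9272  0.3743  0.013 ]
 [ 0.3745 -0.9266 -0.0334]
 [-0.0004  0.0358 -0.9994]]
```

step_arm --targets "0 50 0 0; 0 100 0 0; 0 150 0 0; 0 200 0 0; 0 250 0 0; 0 300 0 0; 0 300 0 0; 0 300 0 0"

```text
t: 4.8
tcp_pos: [0.3335, -0.8264, 0.4109]
tool_rot: [0.981, 0.191, 0.007, 0.034]
force: [0.3, 0.6, -0.8]
finger_gap: 0.0
gripper_force: 0.0
```

```bash
python3 -c "
from h import *
s=manip.sense();print(s['t'],s['q'],s['qd'],s['tcp_pos'],R.from_quat(s['tool_rot']).as_matrix())"
```

```text
4.8 [-1.315   0.9019  0.218   0.0094  1.9532 -0.1242] [ 0.0028  0.0616  0.0005 -0.0003 -0.0669  0.0043] [ 0.3335 -0.8264  0.4109] [[ 0.9273  0.3736  0.0258]
 [ 0.3744 -0.925  -0.0641]
 [-0.0001  0.0691 -0.9976]]
```

step_arm --targets "0 -50 0 0; 0 -100 0 0; 0 -150 0 0; 0 -150 0 0; 0 -150 0 0"

```text
t: 5.3
tcp_pos: [0.2768, -0.6846, 0.4032]
tool_rot: [0.981, 0.191, 0.007, 0.034]
force: [0.4, -1.2, 1.1]
finger_gap: -0.002
gripper_force: 0.0
```

```bash
python3 -c "
from h import *
s=manip.sense();print(s['t'],s['q'],s['qd'],s['tcp_pos'],R.from_quat(s['tool_rot']).as_matrix())"
```

```text
5.3 [-1.3418  0.5521  0.9217  0.0105  1.5992 -0.1541] [-0.      0.056  -0.1296  0.0017 -0.0199  0.0033] [ 0.2768 -0.6846  0.4032] [[ 0.9272  0.3736  0.0258]
 [ 0.3745 -0.925  -0.0643]
 [-0.0001  0.0693 -0.9976]]
```

The commanded pose follows the pose actually reached, so pushing against a joint limit leaves a lasting lean. That means I can build up the lean I need. I'll fit the arm's kinematics next, to plan which lean and wrist turn are reachable.

```bash
cat > kin.py <<'E'
from h import *
D=[([-1.3655,.5275,1.4327,0,1.1814,-.1785],(.2341,-.5795,.2313)),([-1.6049,.0214,2.2312,-.0006,.8991,-.4164],(.1025,-.2454,.23)),
([-1.3378,.6041,.4245,.0001,2.1074,-.1509],(.2766,-.6847,.5658)),([-1.3221,.8014,.218,.0051,2.0867,-.1326],(.3122,-.7733,.4948)),
([-1.315,.9019,.218,.0094,1.9532,-.1242],(.3335,-.8264,.4109)),([-1.3418,.5521,.9217,.0105,1.5992,-.1541],(.2768,-.6846,.4032))]
def rot(a,t): return R.from_rotvec(np.array(a)*t).as_matrix()
Y=[0,1,0];Z=[0,0,1]
def fk(q,k):
    h,a1,L2,L3,e,Lt,off=k
    A=rot(Z,q[0]); p=np.array([0,0,h])+A@[a1,off,0]
    A=A@rot(Y,q[1]); p=p+A@[0,0,L2]; A=A@rot(Y,q[2]); p=p+A@[e,0,L3]
    A=A@rot(Z,q[3])@rot(Y,q[4]); p=p+A@[0,0,Lt]; A=A@rot(Z,q[5]+SG); return p,A
SG=0
def cal():
    f=lambda k:np.r_[np.concatenate([fk(q,k)[0]-t for q,t in D]),1e-3*(k[5]-.25),1e-3*k[4],1e-3*k[1]]
    r=least_squares(f,[.3,0,.4,.4,0,.25,.11]); return r.x,np.abs(r.fun[:-3]).max()
K,err=cal()
LO=np.array([-3.08,-.75,.22,-1.43,0,-2.85]);HI=np.array([3.08,2.2,2.44,4.57,2.65,2.85])
# tool x offset: calibrate final frame
SG=np.pi/2
def ik(p,A,q0):
    def f(q):
        P,B=fk(q,K); return np.r_[(P-p)*5,(R.from_matrix(B.T@A)).as_rotvec()]
    r=least_squares(f,np.clip(q0,LO+1e-3,HI-1e-3),bounds=(LO,HI)); return r.x,np.linalg.norm(r.fun)
if __name__=="__main__":
    print(K,err)
    for s in (np.pi/2,-np.pi/2): 
        SG=s; print(s,fk(D[0][0],K)[1])
    print("want x=(.927,.374,0) y=(.374,-.927,0)")
E
python3 kin.py
```

```text
[ 0.2736 -0.      0.588   0.3917  0.1142  0.2961  0.111 ] 6.098296216155985e-05
1.5707963267948966 [[ 0.9272  0.3744 -0.    ]
 [ 0.3744 -0.9272  0.    ]
 [ 0.     -0.     -1.    ]]
-1.5707963267948966 [[-0.9272 -0.3744 -0.    ]
 [-0.3744  0.9272  0.    ]
 [-0.      0.     -1.    ]]
want x=(.927,.374,0) y=(.374,-.927,0)
```

```bash
cat > plan.py <<'E'
from kin import *
p,q=np.load("p.npy")
def pose(loc,al,side,back=.019,base=p,yaw=0):
    c=np.deg2rad(al); ps=base[2]+np.deg2rad(yaw); hx=np.array([np.cos(ps),np.sin(ps),0]); hy=np.array([-hx[1],hx[0],0])
    z=hx*np.sin(c)-np.array([0,0,1])*np.cos(c); y=side*hy; x=np.cross(y,z)
    return W(base,loc)[0]+back*z, np.c_[x,y,z]
def best(P,A):
    b=(None,9)
    for s in ([0,.8,1.2,0,1,0],[0,.8,1.2,.6,1,-2.5],[-.3,.8,1.2,-.6,1,2.5],[0,.8,1.5,-1,1,.5],[0,.8,1.2,3.1,.5,0]):
        r=ik(P,A,s)
        if r[1]<b[1]: b=r
    return b
if __name__=="__main__":
    th=.85
    K5={"traygrip":([-.175-.19,-.005,.05],.019),"trayhome":([-.058-.175,0,.05],.019),"press":([-.117,-.045,.318],0),"shut":(DH,.019),"half":([.07-.205*np.cos(.4),.03,.2475-.205*np.sin(.4)],.019),"open":([-.065,.03,.093],.019)}
    for al in (0,30,40):
        for side in (-1,1):
            for n,(l,b) in K5.items():
                P,A=pose(l,al,side,b); s,e=best(P,A); print(al,side,n,np.round(s,2),round(e,3))
E
python3 plan.py
```

```text
0 -1 traygrip [-0.41  0.73  1.79 -0.    0.62 -0.43] 0.0
0 -1 trayhome [-0.17  0.72  1.84 -0.    0.59 -0.19] 0.0
0 -1 press [0.06 0.38 1.44 0.   1.33 0.03] 0.0
0 -1 shut [ 0.02  0.37  1.74 -0.    1.03  0.  ] 0.0
0 -1 half [ 0.06  0.5   1.81 -0.    0.84  0.04] 0.0
0 -1 open [ 0.16  0.64  1.81 -0.    0.69  0.14] 0.0
0 1 traygrip [-0.41  0.73  1.79 -0.    0.62  2.71] 0.0
0 1 trayhome [-0.19  0.72  1.85  0.07  0.58  2.85] 0.044
0 1 press [ 0.13  0.39  1.44 -0.12  1.31 -2.85] 0.196
0 1 shut [ 0.12  0.38  1.74 -0.16  1.   -2.85] 0.178
0 1 half [ 0.14  0.5   1.81 -0.15  0.82 -2.85] 0.139
0 1 open [ 0.2   0.64  1.81 -0.1   0.68 -2.85] 0.071
30 -1 traygrip [-0.62  0.83  1.68  0.49  1.03 -0.98] 0.0
30 -1 trayhome [-0.42  0.8   1.81  0.62  0.89 -0.93] 0.0
30 -1 press [-0.21  0.4   1.53  0.52  1.38 -0.37] 0.0
30 -1 shut [-0.26  0.41  1.81  0.56  1.14 -0.57] 0.0
30 -1 half [-0.23  0.54  1.87  0.63  0.97 -0.68] 0.0
30 -1 open [-0.12  0.69  1.91  0.77  0.79 -0.76] 0.0
30 1 traygrip [-0.62  0.83  1.68  0.49  1.03  2.16] 0.0
30 1 trayhome [-0.42  0.8   1.81  0.62  0.89  2.21] 0.0
30 1 press [-0.21  0.4   1.53  0.52  1.38  2.77] 0.0
30 1 shut [-0.26  0.41  1.81  0.56  1.14  2.57] 0.0
30 1 half [-0.23  0.54  1.87  0.63  0.97  2.47] 0.0
30 1 open [-0.12  0.69  1.91  0.77  0.79  2.38] 0.0
40 -1 traygrip [-0.68  0.88  1.63  0.56  1.18 -1.06] 0.0
40 -1 trayhome [-0.49  0.85  1.78  0.71  1.03 -1.05] 0.0
40 -1 press [-0.28  0.43  1.56  0.67  1.43 -0.49] 0.0
40 -1 shut [-0.34  0.46  1.83  0.69  1.23 -0.73] 0.0
40 -1 half [-0.31  0.6   1.88  0.77  1.07 -0.85] 0.0
40 -1 open [-0.2   0.75  1.92  0.92  0.91 -0.96] 0.0
40 1 traygrip [-0.68  0.88  1.63  0.56  1.18  2.08] 0.0
40 1 trayhome [-0.49  0.85  1.78  0.71  1.03  2.09] 0.0
40 1 press [-0.28  0.43  1.56  0.67  1.43  2.65] 0.0
40 1 shut [-0.34  0.46  1.83  0.69  1.23  2.42] 0.0
40 1 half [-0.31  0.6   1.88  0.77  1.07  2.29] 0.0
40 1 open [-0.2   0.75  1.92  0.92  0.91  2.18] 0.0
```

step_arm --targets "25 -32 -7 8; 50 -64 -14 16; 75 -96 -21 25; 100 -127 -29 34; 125 -159 -36 42; 150 -191 -43 51; 175 -223 -50 59; 200 -255 -58 68; 225 -287 -65 76; 250 -318 -72 85; 275 -350 -80 93; 300 -382 -87 102"

```text
t: 6.5
tcp_pos: [0.4123, -0.2184, 0.4635]
tool_rot: [0.77, -0.637, 0.033, 0.016]
force: [1.3, -0.4, 0.6]
finger_gap: -0.002
gripper_force: 0.0
```

```bash
cat > st.py <<'E'
from plan import *
import sys
s=manip.sense(); A=R.from_quat(s['tool_rot']).as_matrix()
print(round(s['t'],2),'q',np.round(s['q'],3),'tcp',s['tcp_pos'],'gap',round(s['finger_gap'],3),'F',np.round(s['force'],1))
z=A[:,2]; print('lean',round(np.degrees(np.arccos(-z[2])),1),'lean heading',round(np.degrees(np.arctan2(z[1],z[0])),1),'y head',round(np.degrees(np.arctan2(A[1,1],A[0,1])),1),'yz',round(A[2,1],3))
def rel(P): return np.round(1000*A.T@(np.array(P)-s['tcp_pos']),1)
if len(sys.argv)>1: print('rel',rel([float(v) for v in sys.argv[1:4]]))
E
python3 st.py .5 .1 .5; python3 -c "
from plan import *
s=manip.sense();print(fk(s['q'],K)[0]-s['tcp_pos'])"
```

```text
6.5 q [-0.707  0.069  1.469 -0.031  1.537  2.247] tcp [ 0.4123 -0.2184  0.4635] gap -0.002 F [ 1.3 -0.4  0.6]
lean 4.2 lean heading -66.0 y head -169.2 yz -0.017
rel [-293.2 -146.3  -55. ]
[-0.  0.  0.]
```

```bash
cat > sim.py <<'E'
from plan import *
def iks(p,A,q0,w=1.):
    def f(q):
        P,B=fk(q,K); return np.r_[(P-p)*w,(R.from_matrix(A@B.T)).as_rotvec()]
    r=least_squares(f,np.clip(q0,LO+1e-6,HI-1e-6),bounds=(LO,HI),max_nfev=30); return r.x
def info(q):
    P,A=fk(q,K); z=A[:,2]; return np.round(P,3),'lean',round(np.degrees(np.arccos(-z[2])),1),round(np.degrees(np.arctan2(z[1],z[0])),1),'q',np.round(q,2)
if __name__=="__main__":
    q0=manip.sense()['q']
    A0=fk(q0,K)[1]
    for tgt in ((.42,0,.3),(.36,.1,.4),(.36,.05,.35),(.5,.1,.42)):
      for w in (1,5):
        q=q0; P0=fk(q,K)[0]
        for i in range(6): q=iks(P0+(np.array(tgt)-P0)*(i+1)/6,A0,q,w)
        print(tgt,w,info(q))
        for call in range(2):
            P,A=fk(q,K)
            for i in range(1,9): q=iks(P,A@rot(Z,np.radians(8.5*i)),q,w)
            print('   ',info(q))
E
python3 sim.py
```

```text
(0.42, 0, 0.3) 1 (array([ 0.42, -0.  ,  0.3 ]), 'lean', np.float64(4.2), np.float64(-66.0), 'q', array([-0.23,  0.14,  1.84, -0.06,  1.12,  2.76]))
    (array([ 0.185, -0.095,  0.283]), 'lean', np.float64(6.9), np.float64(-16.8), 'q', array([-1.21, -0.32,  2.28,  0.11,  1.11,  2.85]))
    (array([ 0.126, -0.084,  0.268]), 'lean', np.float64(8.0), np.float64(-16.1), 'q', array([-2.43, -0.75,  2.39,  0.12,  1.57,  2.85]))
(0.42, 0, 0.3) 5 (array([ 0.42, -0.  ,  0.3 ]), 'lean', np.float64(4.2), np.float64(-66.0), 'q', array([-0.23,  0.14,  1.84, -0.06,  1.12,  2.76]))
    (array([ 0.401, -0.023,  0.274]), 'lean', np.float64(27.3), np.float64(22.7), 'q', array([-0.66,  0.03,  2.18,  0.6 ,  0.79,  2.85]))
    (array([ 0.419, -0.027,  0.235]), 'lean', np.float64(41.8), np.float64(7.7), 'q', array([-0.74,  0.18,  2.44,  1.56,  0.54,  2.85]))
(0.36, 0.1, 0.4) 1 (array([0.356, 0.062, 0.402]), 'lean', np.float64(3.5), np.float64(-59.6), 'q', array([-0.1 , -0.06,  1.76, -0.05,  1.41,  2.85]))
    (array([ 0.141, -0.003,  0.401]), 'lean', np.float64(5.7), np.float64(-20.3), 'q', array([-1.29, -0
[... 1582 characters left out ...]
.85]))
    (array([ 0.174, -0.064,  0.412]), 'lean', np.float64(7.3), np.float64(-8.4), 'q', array([-1.24, -0.54,  2.01,  0.11,  1.62,  2.85]))
    (array([ 0.108, -0.092,  0.409]), 'lean', np.float64(8.2), np.float64(-3.2), 'q', array([-2.44, -0.75,  2.04,  0.11,  1.95,  2.85]))
(0.5, 0.1, 0.42) 5 (array([0.5  , 0.094, 0.42 ]), 'lean', np.float64(2.0), np.float64(-21.7), 'q', array([-0.03,  0.18,  1.45, -0.01,  1.48,  2.85]))
    (array([0.481, 0.057, 0.384]), 'lean', np.float64(37.3), np.float64(37.2), 'q', array([-0.48, -0.01,  1.93,  0.7 ,  1.03,  2.85]))
    (array([0.477, 0.058, 0.339]), 'lean', np.float64(59.8), np.float64(23.1), 'q', array([-0.64,  0.09,  2.35,  1.57,  0.85,  2.85]))
```

Run:
```python
from sim import *
for w in (.5,1,2,3,5,10):
    q=np.array(D[3][0]); P,A=fk(q,K)
    for d in (.05,.1,.15,.2,.25,.3): q=iks(P+A@[0,d,0],A,q,w)
    print(w,info(q), 'obs .3335 -.8264 .4109 lean 4.0')
```

```text
0.5 (array([ 0.335, -0.83 ,  0.393]), 'lean', np.float64(3.1), np.float64(-68.4), 'q', array([-1.31,  0.92,  0.22,  0.01,  1.95, -0.12])) obs .3335 -.8264 .4109 lean 4.0
1 (array([ 0.34 , -0.842,  0.398]), 'lean', np.float64(6.0), np.float64(-68.2), 'q', array([-1.31,  0.92,  0.22,  0.01,  1.9 , -0.12])) obs .3335 -.8264 .4109 lean 4.0
2 (array([ 0.356, -0.883,  0.416]), 'lean', np.float64(15.5), np.float64(-68.1), 'q', array([-1.31,  0.91,  0.22,  0.03,  1.75, -0.12])) obs .3335 -.8264 .4109 lean 4.0
3 (array([ 0.373, -0.925,  0.438]), 'lean', np.float64(25.3), np.float64(-68.1), 'q', array([-1.31,  0.9 ,  0.22,  0.05,  1.58, -0.12])) obs .3335 -.8264 .4109 lean 4.0
5 (array([ 0.395, -0.979,  0.467]), 'lean', np.float64(38.1), np.float64(-68.0), 'q', array([-1.31,  0.91,  0.22,  0.08,  1.35, -0.12])) obs .3335 -.8264 .4109 lean 4.0
10 (array([ 0.414, -1.025,  0.493]), 'lean', np.float64(49.5), np.float64(-68.0), 'q', array([-1.31,  0.93,  0.22,  0.11,  1.14, -0.13])) obs .3335 -.8264 .4109 lean 4.0
```

```bash
cat >> sim.py <<'E'
def row(q,P,A,w,lim=.05):
    p0,A0=fk(q,K); d=P-p0; n=np.linalg.norm(d); d=d*min(1,lim/max(n,1e-9))
    rv=R.from_matrix(A@A0.T).as_rotvec(); m=np.linalg.norm(rv); rv=rv*min(1,np.radians(8.59)/max(m,1e-9))
    return iks(p0+d,R.from_rotvec(rv).as_matrix()@A0,q,w)
E
python3 - <<'E'
from sim import *
for w in (1,2,3,5,10):
    q=np.array(D[3][0]); P,A=fk(q,K)
    for d in (.05,.1,.15,.2,.25,.3,.3,.3): q=row(q,P+A@[0,d,0],A,w)
    print(w,info(q), 'obs .3335 -.8264 .4109 lean 4.0')
    q=np.array(D[2][0]); P,A=fk(q,K); P=P+A@[0,0,0]
    for d in (.05,.1,.15,.2,.25,.25): q=row(q,P+A@[0,d,0],A,w)
    print('   ',info(q), 'obs .3122 -.7733 .4948 lean 2.05')
E
```

```text
1 (array([ 0.331, -0.82 ,  0.412]), 'lean', np.float64(2.8), np.float64(-68.5), 'q', array([-1.31,  0.9 ,  0.22,  0.01,  1.97, -0.13])) obs .3335 -.8264 .4109 lean 4.0
    (array([ 0.31 , -0.767,  0.496]), 'lean', np.float64(1.0), np.float64(-70.4), 'q', array([-1.32,  0.8 ,  0.22,  0.  ,  2.1 , -0.13])) obs .3122 -.7733 .4948 lean 2.05
2 (array([ 0.335, -0.83 ,  0.415]), 'lean', np.float64(5.2), np.float64(-68.3), 'q', array([-1.32,  0.9 ,  0.22,  0.01,  1.94, -0.12])) obs .3335 -.8264 .4109 lean 4.0
    (array([ 0.313, -0.776,  0.499]), 'lean', np.float64(3.2), np.float64(-68.8), 'q', array([-1.32,  0.8 ,  0.22,  0.01,  2.07, -0.13])) obs .3122 -.7733 .4948 lean 2.05
3 (array([ 0.342, -0.848,  0.421]), 'lean', np.float64(9.2), np.float64(-68.1), 'q', array([-1.32,  0.89,  0.22,  0.02,  1.87, -0.12])) obs .3335 -.8264 .4109 lean 4.0
    (array([ 0.32 , -0.791,  0.505]), 'lean', np.float64(6.9), np.float64(-68.4), 'q', array([-1.32,  0.79,  0.22,  0.02,  2.01, -0.13])) obs .3122 -.7733 .4948 lean 2.05
5 (array([ 0.388, -0.96 ,  0.469]), 'lean', np.float64(34.6), np.float64(-68.0), 'q', array([-1.32,  0.89,  0.22,  0.07,  1.43, -0.12])) obs .3335 -.8264 .4109 lean 4.0
    (array([ 0.344, -0.851,  0.535]), 'lean', np.float64(21.4), np.float64(-68.1), 'q', array([-1.32,  0.78,  0.22,  0.05,  1.78, -0.12])) obs .3122 -.7733 .4948 lean 2.05
10 (array([ 0.422, -1.046,  0.503]), 'lean', np.float64(54.8), np.float64(-68.0), 'q', array([-1.31,  0.94,  0.22,  0.12,  1.03, -0.13])) obs .3335 -.8264 .4109 lean 4.0
    (array([ 0.368, -0.911,  0.563]), 'lean', np.float64(34.8), np.float64(-68.1), 'q', array([-1.32,  0.78,  0.22,  0.08,  1.54, -0.12])) obs .3122 -.7733 .4948 lean 2.05
```

```bash
nproc
cat > srch.py <<'E'
from sim import *
from multiprocessing import Pool
w=1.55
def leanv(A): z=A[:,2]; return np.degrees(np.arccos(-z[2]))*z[:2]/max(np.hypot(*z[:2]),1e-9)
def call(q,u,t,w=w,n=12):
    P,A=fk(q,K); tr=[]
    for i in range(1,n+1):
        q=row(q,P+A@(np.array(u)*.05*i),A@rot(Z,np.radians(t*i)),w); tr.append(q)
    return q,tr
q0=manip.sense()['q']; A0=fk(q0,K)[1]
def trial(seed):
    g=np.random.default_rng(seed)
    P=np.array([g.uniform(-.1,.6),g.uniform(-.7,.5),g.uniform(.3,.9)])
    r0=np.hypot(*P[:2])
    if r0<.3 or r0>.85: return None
    A=A0@rot(Z,g.uniform(-3,3)); s=[g.uniform(-.5,.5)+np.arctan2(P[1],P[0]),.3,1.2,0,1.3,g.uniform(-2.8,2.8)]
    q,e=ik(P,A,s)
    if e>.01: return None
    u=g.normal(size=3); u/=np.linalg.norm(u); u*=g.choice([0,.3,1]); t=g.choice([-8.5,0,8.5])
    qs=q; zs=[]
    for _ in range(2):
        q,tr=call(q,u,t); zs+=[fk(x,K)[0] for x in tr]
    zs=np.array(zs)
    if zs[:,2].min()<.28 or np.hypot(zs[:,0],zs[:,1]).min()<.25: return None
    v=leanv(fk(q,K)[1])
    return v@[np.cos(p[2]),np.sin(p[2])]-.5*abs(v@[-np.sin(p[2]),np.cos(p[2])]),P,u,t,qs,q,v
if __name__=="__main__":
    import time;T=time.time()
    with Pool() as po: r=[x for x in po.imap_unordered(trial,range(2500),20) if x]
    r.sort(key=lambda x:-x[0]); print(len(r),time.time()-T)
    for x in r[:8]: print(round(x[0],1),'P',np.round(x[1],2),'u',np.round(x[2],2),'t',x[3],'qs',np.round(x[4],2),'q',np.round(x[5],2),'v',np.round(x[6],1),'end',np.round(fk(x[5],K)[0],2))
E
OMP_NUM_THREADS=1 timeout 400 python3 srch.py
```

```text
4
705 31.79321551322937
38.0 P [ 0.37 -0.31  0.78] u [-0. -0. -0.] t -8.5 qs [-0.92  0.18  0.53 -0.02  2.36 -2.44] q [-0.78  0.27  0.22  1.6   2.65 -2.85] v [ 1.9 39.4] end [ 0.4  -0.04  0.9 ]
30.1 P [-0.08 -0.61  0.69] u [-0.13 -0.27 -0.04] t 8.5 qs [-1.91  0.37  0.52  0.06  2.2   2.67] q [-2.29  0.37  0.22 -1.18  2.65  2.85] v [-6.5 32.9] end [-0.29 -0.31  0.84]
21.6 P [ 0.49 -0.16  0.62] u [ 0.07 -0.03 -0.29] t -8.5 qs [-0.51  0.15  0.98 -0.05  1.95 -2.22] q [-0.1   0.24  0.22  1.05  2.65 -2.85] v [-8.1 25.2] end [0.38 0.19 0.88]
21.3 P [ 0.58 -0.41  0.66] u [ 0.39 -0.09 -0.92] t -8.5 qs [-0.76  0.58  0.22 -0.04  2.27 -1.83] q [-0.86  0.01  0.22  1.61  2.65 -2.85] v [13.  28.4] end [0.28 0.06 0.96]
16.8 P [ 0.56 -0.26  0.37] u [-0.69  0.32 -0.65] t -8.5 qs [-0.59  0.38  1.3  -0.04  1.4  -2.75] q [ 0.7   0.39  0.22  0.39  2.33 -2.85] v [-3.3 18.2] end [0.33 0.53 0.79]
15.5 P [ 0.2  -0.66  0.6 ] u [0. 0. 0.] t -8.5 qs [-1.45  0.46  0.59  0.02  2.03 -2.48] q [-1.19  0.54  0.22  0.91  2.5  -2.85] v [20.4 26.4] end [ 0.45 -0.43  0.74]
14.0 P [0.53 0.37 0.48] u [-0.7  -0.49 -0.53] t -8.5 qs [ 0.46  0.41  0.96 -0.07  1.77 -0.31] q [ 0.18  0.44  0.22  0.36  2.38 -2.85] v [ 1.  14.7] end [0.56 0.29 0.76]
12.5 P [0.36 0.01 0.37] u [-0.9   0.19 -0.39] t -8.5 qs [-0.24 -0.04  1.83 -0.06  1.3  -2.04] q [ 0.89  0.68  0.22  0.16  2.07 -2.85] v [-0.1 12.6] end [0.38 0.72 0.6 ]
```

```bash
python3 st.py .37 -.31 .78
```

```text
6.5 q [-0.707  0.069  1.469 -0.031  1.537  2.247] tcp [ 0.4123 -0.2184  0.4635] gap -0.002 F [ 1.3 -0.4  0.6]
lean 4.2 lean heading -66.0 y head -169.2 yz -0.017
rel [ 104.4   53.4 -310.8]
```

step_arm --targets "9 4 -26 -8.5; 17 9 -52 -17; 26 13 -78 -25.5; 35 18 -104 -34; 44 22 -130 -42.5; 52 27 -155 -51; 61 31 -181 -59.5; 70 36 -207 -68; 78 40 -233 -76.5; 87 45 -259 -85; 96 49 -285 -93.5; 104 53 -311 -102"

```text
t: 7.7
tcp_pos: [0.3705, -0.3118, 0.7805]
tool_rot: [0.978, 0.203, 0.007, 0.036]
force: [-0.5, -1.4, 0.8]
finger_gap: -0.002
gripper_force: 0.0
```

step_arm --targets "0 0 0 -8.5; 0 0 0 -17; 0 0 0 -25.5; 0 0 0 -34; 0 0 0 -42.5; 0 0 0 -51; 0 0 0 -59.5; 0 0 0 -68; 0 0 0 -76.5; 0 0 0 -85; 0 0 0 -93.5; 0 0 0 -102"

```text
t: 8.9
tcp_pos: [0.3708, -0.3117, 0.7793]
tool_rot: [0.458, 0.888, -0.023, 0.028]
force: [-0.3, 0.0, 0.0]
finger_gap: -0.001
gripper_force: 0.0
```

step_arm --targets "0 0 0 -8.5; 0 0 0 -17; 0 0 0 -25.5; 0 0 0 -34; 0 0 0 -42.5; 0 0 0 -51; 0 0 0 -59.5; 0 0 0 -68"

```text
t: 9.7
tcp_pos: [0.3708, -0.3117, 0.7793]
tool_rot: [-0.117, 0.992, -0.035, 0.01]
force: [0.2, -0.2, -0.0]
finger_gap: -0.001
gripper_force: 0.0
```

```bash
python3 st.py
```

```text
9.7 q [-0.919  0.189  0.518 -0.026  2.363 -2.743] tcp [ 0.3708 -0.3117  0.7793] gap -0.001 F [ 0.2 -0.2 -0. ]
lean 4.2 lean heading -67.0 y head 103.4 yz -0.072
```

Now I'll turn on past the limit in two calls.

step_arm --targets "0 0 0 -8.5; 0 0 0 -17; 0 0 0 -25.5; 0 0 0 -34; 0 0 0 -42.5; 0 0 0 -51; 0 0 0 -59.5; 0 0 0 -68; 0 0 0 -76.5; 0 0 0 -85; 0 0 0 -93.5; 0 0 0 -102"

```text
t: 10.9
tcp_pos: [0.446, -0.1863, 0.8355]
tool_rot: [-0.524, 0.831, 0.108, 0.155]
force: [0.0, 0.2, 0.4]
finger_gap: 0.002
gripper_force: 0.0
```

```bash
python3 st.py
python3 - <<'E'
from srch import *
q=q0
for n in range(2):
    q,tr=call(q,[0,0,0],-8.5)
    for x in tr[3::4]: print(np.round(leanv(fk(x,K)[1]),1),np.round(x,2),np.round(fk(x,K)[0],2))
E
```

```text
10.9 q [-0.846  0.319  0.218  0.782  2.646 -2.854] tcp [ 0.446  -0.1863  0.8355] gap 0.002 F [0.  0.2 0.4]
lean 21.8 lean heading 67.0 y head 154.7 yz 0.016
[ 8.6 29.4] [-0.84  0.29  0.22  1.16  2.65 -2.85] [ 0.43 -0.13  0.87]
[ 6.3 37.5] [-0.87  0.29  0.22  1.49  2.65 -2.85] [ 0.41 -0.1   0.89]
[ 1.2 44.6] [-0.89  0.28  0.22  1.84  2.65 -2.85] [ 0.37 -0.07  0.92]
[-5.5 49. ] [-0.98  0.24  0.22  2.31  2.65 -2.85] [ 0.3  -0.06  0.95]
[-12.5  49.6] [-1.07  0.2   0.22  2.72  2.65 -2.85] [ 0.22 -0.06  0.97]
[-20.2  46.9] [-1.17  0.18  0.22  3.15  2.65 -2.85] [ 0.15 -0.08  0.98]
```

step_arm --targets "0 0 0 -8.5; 0 0 0 -17; 0 0 0 -25.5; 0 0 0 -34; 0 0 0 -42.5; 0 0 0 -51; 0 0 0 -59.5; 0 0 0 -68; 0 0 0 -76.5"

```text
t: 11.8
tcp_pos: [0.416, -0.1149, 0.8859]
tool_rot: [0.742, -0.57, -0.178, -0.305]
force: [-0.3, 0.5, -0.6]
finger_gap: 0.001
gripper_force: 0.0
```

```bash
python3 st.py
python3 - <<'E'
from sim import *
s=manip.sense(); A=R.from_quat(s['tool_rot']).as_matrix(); print(A)
# turn needed so tool y = +/- hopper y (best), for each target with lean vector fixed
hy=np.array([-np.sin(p[2]),np.cos(p[2]),0]); v=A.T@hy
print('turn for side+1',np.degrees(np.arctan2(-v[0],v[1])),'y dot hy after',np.hypot(v[0],v[1]))
E
```

```text
11.8 q [-0.893  0.323  0.218  1.582  2.646 -2.854] tcp [ 0.416  -0.1149  0.8859] gap 0.001 F [-0.3  0.5 -0.6]
lean 41.3 lean heading 82.7 y head -170.2 yz -0.25
[[ 0.2874 -0.9542  0.0836]
 [-0.7377 -0.1649  0.6547]
 [-0.6109 -0.2498 -0.7513]]
turn for side+1 15.843793975281947 y dot hy after 0.9952425679117641
```

Run:
```python
from sim import *
s=manip.sense(); A=R.from_quat(s['tool_rot']).as_matrix(); P0=s['tcp_pos']
p_,qt=np.load("p.npy"); z=A[:,2]
G=W(qt,TH)[0]; print('G',G)
pre=G-z*.081; rel=A.T@(pre-P0)*1000; print('rel',rel, 'dist',np.linalg.norm(rel))
q=s['q']; N=22
for i in range(1,45):
    f=min(1,i/N); q=row(q,P0+f*(pre-P0),A@rot(Z,np.radians(min(8.5*i,376))),1.55)
    if i%4==0: print(i,info(q))
print(np.round(fk(q,K)[1],3))
```

```text
G [ 0.5243 -0.1063  0.05  ]
rel [535.3816 104.1387 561.7   ] dist 782.9336627140685
4 (array([ 0.444, -0.122,  0.787]), 'lean', np.float64(41.6), np.float64(83.3), 'q', array([-0.86,  0.24,  0.63,  1.04,  2.54, -2.85]))
8 (array([ 0.453, -0.131,  0.605]), 'lean', np.float64(41.3), np.float64(82.7), 'q', array([-0.86,  0.2 ,  1.14,  0.66,  2.21, -2.78]))
12 (array([ 0.471, -0.139,  0.463]), 'lean', np.float64(41.3), np.float64(82.7), 'q', array([-0.84,  0.29,  1.38,  0.56,  1.94, -2.38]))
16 (array([ 0.49 , -0.147,  0.322]), 'lean', np.float64(41.3), np.float64(82.7), 'q', array([-0.83,  0.44,  1.54,  0.53,  1.66, -1.94]))
20 (array([ 0.508, -0.155,  0.181]), 'lean', np.float64(41.3), np.float64(82.7), 'q', array([-0.81,  0.65,  1.61,  0.54,  1.41, -1.48]))
24 (array([ 0.517, -0.159,  0.111]), 'lean', np.float64(41.3), np.float64(82.7), 'q', array([-0.81,  0.77,  1.61,  0.56,  1.31, -0.95]))
28 (array([ 0.517, -0.159,  0.111]), 'lean', np.float64(41.3), np.float64(82.7), 'q', array([-0.81,  0.77,  1.61,  0.56,  1.31, -0.36]))
32 (array([ 0.517, -0.159,  0.111]), 'lean', np.float64(41.3), np.float64(82.7), 'q', array([-0.81,  0.77,  1.61,  0.56,  1.31,  0.23]))
36 (array([ 0.517, -0.159,  0.111]), 'lean', np.float64(41.3), np.float64(82.7), 'q', array([-0.81,  0.77,  1.61,  0.56,  1.31,  0.83]))
40 (array([ 0.517, -0.159,  0.111]), 'lean', np.float64(41.3), np.float64(82.7), 'q', array([-0.81,  0.77,  1.61,  0.56,  1.31,  1.42]))
44 (array([ 0.517, -0.159,  0.111]), 'lean', np.float64(41.3), np.float64(82.7), 'q', array([-0.81,  0.77,  1.61,  0.56,  1.31,  2.02]))
[[ 0.048 -0.995  0.084]
 [-0.756  0.019  0.655]
 [-0.653 -0.095 -0.751]]
```

step_arm --targets "25 5 26 4; 50 10 52 10; 75 15 78 17; 100 20 104 25; 125 24 131 34; 150 29 157 42; 175 34 183 51; 200 39 209 59; 225 44 235 68; 250 49 262 76; 275 53 288 85; 300 58 315 93"

```text
t: 13.0
tcp_pos: [0.4741, -0.1417, 0.4506]
tool_rot: [-0.094, 0.932, 0.34, 0.081]
force: [-0.2, -1.1, -0.4]
finger_gap: 0.0
gripper_force: 0.0
```

step_arm --targets "0 0 0 8.5; 0 0 0 17; 0 0 0 25.5; 0 0 0 34; 0 0 0 42.5; 0 0 0 51; 0 0 0 59.5; 0 0 0 68; 0 0 0 76.5; 0 0 0 85; 0 0 0 93.5; 0 0 0 102"

```text
t: 14.2
tcp_pos: [0.4742, -0.1419, 0.4524]
tool_rot: [0.665, 0.659, 0.277, -0.214]
force: [-0.2, 0.0, 0.2]
finger_gap: 0.0
gripper_force: 0.0
```

step_arm --targets "0 0 0 8.5; 0 0 0 17; 0 0 0 25.5; 0 0 0 34; 0 0 0 42.5; 0 0 0 51; 0 0 0 59.5; 0 0 0 68; 0 0 0 76.5; 0 0 0 85; 0 0 0 93.5; 0 0 0 102"

```text
t: 15.4
tcp_pos: [0.4742, -0.1419, 0.4524]
tool_rot: [0.931, -0.102, 0.008, -0.35]
force: [0.0, 0.1, 0.1]
finger_gap: 0.003
gripper_force: 0.0
```

```bash
cat > go.py <<'E'
from plan import *
import sys
# go.py x y z turn n : rel to TCP target; print rows
s=manip.sense(); A=R.from_quat(s['tool_rot']).as_matrix()
hy=np.array([-np.sin(p[2]),np.cos(p[2]),0]); v=A.T@hy
print('turn side+1',np.degrees(np.arctan2(-v[0],v[1])), 'z',A[:,2])
E
python3 st.py .517 -.159 .111; python3 go.py
```

```text
15.4 q [-0.841  0.299  1.391  0.557  1.911  1.013] tcp [ 0.4742 -0.1419  0.4524] gap 0.003 F [0.  0.1 0.1]
lean 41.0 lean heading 82.4 y head -104.1 yz -0.654
rel [ 64.2 227.9 250.2]
turn side+1 78.44278129846114 z [ 0.0869  0.6504 -0.7546]
```

step_arm --targets "6 23 25 8; 13 46 50 16; 19 68 75 24; 26 91 100 32; 32 114 125 40; 38 137 150 48; 45 160 175 56; 51 182 200 64; 58 205 225 72; 64 228 250 78.4; 64 228 250 78.4" --gripper 0 --squeeze 40

```text
t: 16.5
tcp_pos: [0.5161, -0.1568, 0.1064]
tool_rot: [-0.658, 0.666, 0.218, 0.277]
force: [-0.1, -0.2, 0.6]
finger_gap: 1.0
gripper_force: 0.0
```

```bash
python3 - <<'E'
from plan import *
s=manip.sense(); k=wristcal(s); im=manip.snapshot("wrist"); qt=np.load("p.npy")[1]
for qn in ("tray_handle","tray","door_handle"):
    print(qn,[(np.round(x["position"],1),round(x["p"],2)) for x in manip.mark_of("wrist",qn)[:2]])
c=im[:,:,::-1].copy()
G=W(qt,TH)[0]; u=proj("wrist",[G],k)[0]; print('pred',u)
for P,col in (([[-.118,-.009,.057],[-.2,-.009,.057],[-.2,.009,.057],[-.118,.009,.057]],(0,0,255)),([[-.12,-.095,.05],[-.12,.095,.05]],(0,255,0))):
    cv2.polylines(c,[proj("wrist",W(qt,P),k).astype(int)],False,col,1)
cv2.imwrite("pics/w2.png",c)
E
python3 st.py
```

```text
tray_handle [(array([313.9, 262.2]), 0.93)]
tray [(array([329.4, 301.3]), 0.89)]
door_handle []
pred [320.058  258.0617]
16.7 q [-0.805  0.764  1.621  0.563  1.3    2.037] tcp [ 0.5167 -0.157   0.1118] gap 1.002 F [-0.1  0.2  0.3]
lean 41.1 lean heading 82.4 y head 177.8 yz -0.082
```

View pics/w2.png

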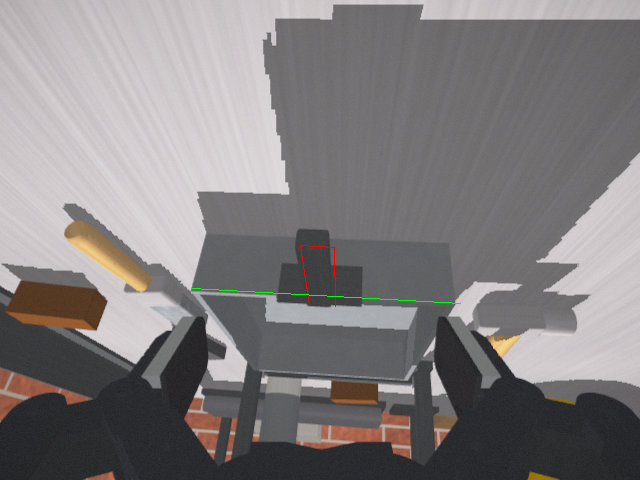

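step_arm --targets "1 -2 30 0; 2 -3 60 0; 2 -3 85 0; 2 -3 98 0; 2 -3 98 0"

```text
t: 17.2
tcp_pos: [0.5268, -0.0926, 0.0361]
tool_rot: [-0.659, 0.665, 0.216, 0.278]
force: [0.2, -0.2, 0.1]
finger_gap: 1.003
gripper_force: 0.0
```

step_arm --targets "0 0 0 0; 0 0 0 0; 0 0 0 0; 0 0 0 0; 0 0 0 0; 0 0 0 0" --gripper 1

```text
t: 17.8
tcp_pos: [0.5262, -0.0938, 0.0362]
tool_rot: [-0.659, 0.665, 0.216, 0.277]
force: [-2.4, -3.8, 6.3]
finger_gap: 0.213
gripper_force: 38.6
```

Run:
```python
from plan import *
s=manip.sense(); A=R.from_quat(s['tool_rot']).as_matrix(); qt=np.load("p.npy")[1]
g=s['tcp_pos']-.019*A[:,2]; print(s['t'],'grasp pt',g,'expected',W(qt,TH)[0],'gap',s['finger_gap'],s['gripper_force'],s['force'])
# move: tray from current to hopper (-.056,0)
hx=np.array([np.cos(p[2]),np.sin(p[2]),0]); hy=np.array([-hx[1],hx[0],0])
d=g-np.r_[p[:2],0]; print('grasp in hopper',d@hx,d@hy)
t=hx*(-.056-.175-d@hx); print('fwd needed',-.231-d@hx,'rel tool hx*100mm',A.T@hx*100,'hy*10mm',A.T@hy*10)
```

```text
17.8 grasp pt [ 0.5246 -0.1062  0.0505] expected [ 0.5243 -0.1063  0.05  ] gap 0.21277160969152956 38.57623844174668 [-2.3624 -3.8259  6.3359]
grasp in hopper -0.3650146066556723 -0.0015034452306284642
fwd needed 0.1340146066556723 rel tool hx*100mm [-75.6476   5.8292  65.1419] hy*10mm [-0.0692  9.9525 -0.9709]
```

step_arm --targets "-10 1 8 0; -24 2 21 0; -38 3 33 0; -52 4 45 0; -66 5 57 0; -80 6 69 0; -90 7 77 0; -94 7 81 0; -94 7 81 0" --squeeze 60

```text
t: 18.7
tcp_pos: [0.5255, 0.031, 0.0363]
tool_rot: [-0.658, 0.665, 0.216, 0.278]
force: [1.7, -0.6, 3.1]
finger_gap: 0.208
gripper_force: 59.4
```

step_arm --targets "-2 0 2 0; -4 0 3 0; -6 0 5 0; -8 1 7 0"

```text
t: 19.1
tcp_pos: [0.5272, 0.0349, 0.0361]
tool_rot: [-0.66, 0.666, 0.21, 0.277]
force: [-7.2, -35.1, 26.7]
finger_gap: 0.203
gripper_force: 67.3
```

```bash
cat > tr.py <<'E'
from plan import *
s=manip.sense(); A=R.from_quat(s['tool_rot']).as_matrix()
hx=np.array([np.cos(p[2]),np.sin(p[2]),0]); hy=np.array([-hx[1],hx[0],0])
d=s['tcp_pos']-.019*A[:,2]-np.r_[p[:2],0]; print(s['t'],'grasp in hopper',d@hx,d@hy,d[2],'F',s['force'])
o=[]
for c in ("scene","top"):
    manip.snapshot(c)
    for n,l in (("tray",[0,0,0]),("tray_handle",TH)):
        for x in manip.mark_of(c,n)[:2]:
            print(c,n,np.round(x["position"],1),round(x["p"],2))
E
python3 tr.py
```

```text
19.1 grasp in hopper -0.23618176125201765 -0.005056052559943357 0.050492640897941664 F [ -7.167  -35.1483  26.6884]
scene tray [375.8 307.1] 0.89
scene tray_handle [315.8 287. ] 0.76
top tray [263.3 266.4] 0.64
top tray [228.1 262. ] 0.32
```

Run:
```python
from plan import *
P=np.load("p.npy"); hx=np.array([np.cos(p[2]),np.sin(p[2]),0]); P[0][:2]-=.003*hx[:2]; np.save("p.npy",P); p=P[0]
s=manip.sense(); A=R.from_quat(s['tool_rot']).as_matrix(); t=s['tcp_pos']; rel=lambda X:np.round(A.T@(X-t)*1000)
c=t-.08*A[:,2]; w1=W(p,[[-.2,-.045,.318]])[0]; w2=W(p,[[-.150,-.045,.318]])[0]
print(rel(c),rel(w1),rel(w2),w2,np.round(A.T@hx*100,1))
for X in (c,w1,w2,w2+.06*hx): print(np.round(ik(X,A,s['q'])[0],2),round(ik(X,A,s['q'])[1],3))
```

```text
[  0.   0. -80.] [-198.  -61. -196.] [-236.  -57. -164.] [0.5636 0.1067 0.318 ] [-76.3   6.3  64.3]
[-0.61  0.74  1.8   0.72  1.09  2.04] 0.0
[-0.45  0.41  1.6   0.68  1.43  2.5 ] 0.0
[-0.36  0.4   1.62  0.71  1.37  2.55] 0.0
[-0.25  0.39  1.64  0.74  1.3   2.62] 0.0
```

step_arm --targets "3 0 -3 0; 3 0 -3 0; 3 0 -3 0" --gripper 0

```text
t: 19.7
tcp_pos: [0.5233, 0.0379, 0.0355]
tool_rot: [-0.658, 0.665, 0.217, 0.277]
force: [-0.5, 0.2, -0.0]
finger_gap: 0.708
gripper_force: 0.0
```

step_arm --targets "0 0 -25 0; 0 0 -60 0; -10 -5 -100 0; -45 -15 -130 0; -80 -28 -155 0; -115 -40 -175 0; -155 -52 -190 0; -196 -65 -198 0; -196 -65 -198 0"

```text
t: 20.6
tcp_pos: [0.5693, 0.0568, 0.3224]
tool_rot: [-0.661, 0.663, 0.214, 0.28]
force: [-0.2, -0.1, -0.2]
finger_gap: 1.004
gripper_force: 0.0
```

step_arm --targets "0 0 0 0; 0 0 0 0" --gripper 1

```text
t: 20.8
tcp_pos: [0.5665, 0.054, 0.3163]
tool_rot: [-0.658, 0.666, 0.218, 0.277]
force: [0.6, 0.4, -0.7]
finger_gap: 0.689
gripper_force: 0.0
```

Run:
```python
from plan import *
s=manip.sense(); k=wristcal(s); im=manip.snapshot("wrist"); A=k["extrinsics"]
for qn in ("latch_pad","door_handle","tray_handle"):
    print(qn,[(np.round(x["position"],1),round(x["p"],2)) for x in manip.mark_of("wrist",qn)[:2]])
print('pred',proj("wrist",W(p,[LP,DH]),k))
c=im[:,:,::-1].copy()
for y0,z0,x0 in ((-.045,.318,-.117),):
    cv2.polylines(c,[proj("wrist",W(p,[[x0,y0+a*.018,z0+b*.015] for a,b in((-1,-1),(1,-1),(1,1),(-1,1))]),k).astype(int)],True,(0,0,255),1)
cv2.polylines(c,[proj("wrist",W(p,[[-.155,.02,.25],[-.09,.02,.25],[-.09,.04,.25],[-.155,.04,.25]]),k).astype(int)],True,(0,255,0),1)
cv2.imwrite("pics/w3.png",c)
R0=R.from_quat(s['tool_rot']).as_matrix(); w2=W(p,[[-.150,-.045,.318]])[0]; print('rel',R0.T@(w2-s['tcp_pos'])*1000,s['tcp_pos'],s['t'])
```

```text
latch_pad [(array([333.9, 376.6]), 0.57)]
door_handle [(array([454.7, 255.4]), 0.77)]
tray_handle []
pred [[335.0446 374.7877]
 [460.3375 254.0915]]
rel [-40.9314   4.7621  32.9238] [0.5665 0.054  0.3163] 20.8
```

View pics/w3.png

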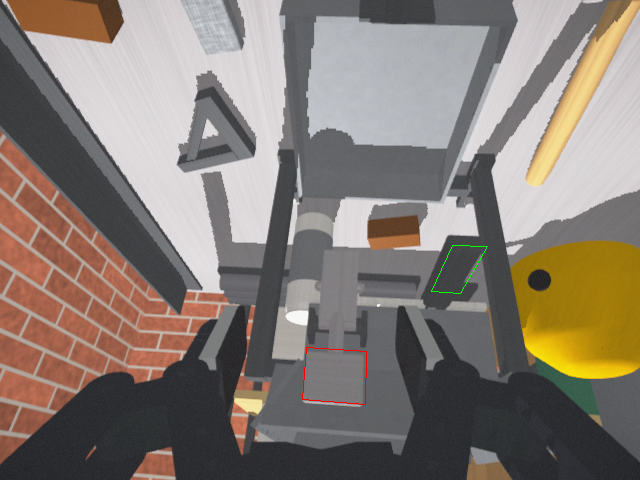

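step_arm --targets "-20 2 16 0; -41 5 33 0; -49 6 39 0; -57 6 46 0; -57 6 46 0"

```text
t: 21.5
tcp_pos: [0.5642, 0.1275, 0.3201]
tool_rot: [-0.659, 0.665, 0.216, 0.277]
force: [-0.1, 0.6, 0.4]
finger_gap: 0.004
gripper_force: 0.0
```

step_arm --targets "-4 0 3 0; -8 1 7 0; -12 1 10 0; -14 1 12 0; -14 1 12 0"

```text
t: 22.0
tcp_pos: [0.5649, 0.1442, 0.3213]
tool_rot: [-0.659, 0.665, 0.215, 0.278]
force: [-1.1, -5.6, 5.1]
finger_gap: 0.002
gripper_force: 3.2
```

Run:
```python
from plan import *
s=manip.sense(); d=s['tcp_pos']-np.r_[p[:2],0]; hx=np.array([np.cos(p[2]),np.sin(p[2]),0]);print(s['t'],d@hx,s['tcp_pos'],s['force'])
```

```text
22.0 -0.11245763127861193 [0.5649 0.1442 0.3213] [-1.0647 -5.5921  5.0728]
```

step_arm --targets "-4 0 3 0; -8 1 6 0; -11 1 9 0; -11 1 9 0; -11 1 9 0"

```text
t: 22.5
tcp_pos: [0.5654, 0.1588, 0.323]
tool_rot: [-0.659, 0.665, 0.214, 0.279]
force: [-2.0, -5.4, 8.6]
finger_gap: -0.001
gripper_force: 4.4
```

Run:
```python
from plan import *
s=manip.sense(); print(s['force']); im=manip.snapshot("scene")
cv2.imwrite("pics/s4.png",cv2.resize(im[150:370,220:500,::-1],None,fx=2.7,fy=2.7))
for t in ("tube0","door_handle"):print(t,[(np.round(x["position"],1),round(x["p"],2)) for x in manip.mark_of("scene",t)[:4]])
```

```text
[-2.02   -5.384   8.6276]
tube0 [(array([373.8, 269.8]), 0.89), (array([311.8, 285.8]), 0.74), (array([324.6, 390.6]), 0.71), (array([375.5, 283.1]), 0.6)]
door_handle [(array([375.3, 267.5]), 0.69), (array([309.2, 350. ]), 0.62)]
```

View pics/s4.png

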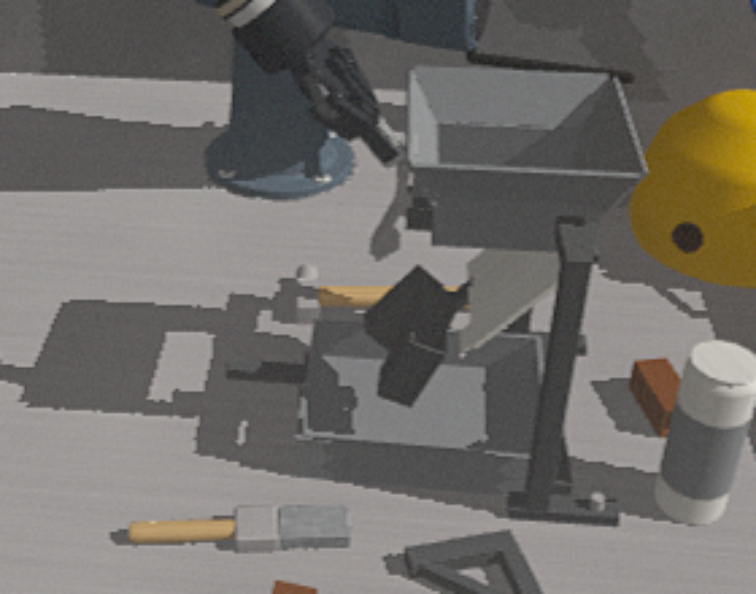

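step_arm --targets "20 -2 -17 0; 45 -4 -38 0; 70 -6 -58 0; 95 -8 -78 0; 95 -8 -78 0"

```text
t: 23.15
tcp_pos: [0.5684, 0.0326, 0.3173]
tool_rot: [-0.657, 0.667, 0.215, 0.278]
force: [-0.5, -0.2, 0.1]
finger_gap: -0.002
gripper_force: 0.0
```

Run:
```python
from plan import *
th=.85; v=np.array([-.205,-.0035]); c,s_=np.cos(th),np.sin(th)
g=np.array([.07+v[0]*c-v[1]*s_,.03,.2475+v[0]*s_+v[1]*c]); G=W(p,[g])[0]; print('G',G)
s=manip.sense(); A=R.from_quat(s['tool_rot']).as_matrix(); t=s['tcp_pos']; z=A[:,2]
for d in (.13,.06,-.019): X=G-d*z; q,e=ik(X,A,s['q']); print(d,np.round(A.T@(X-t)*1000),X,np.round(q,2),round(e,3))
print(s['t'],t)
k=wristcal(s); im=manip.snapshot("wrist"); c=im[:,:,::-1].copy()
print([(np.round(x["position"],1),round(x["p"],2)) for x in manip.mark_of("wrist","door_handle")[:2]],proj("wrist",[G],k))
cv2.circle(c,tuple(proj("wrist",[G],k)[0].astype(int)),4,(0,0,255),1)
im=manip.snapshot("scene"); G2=proj("scene",[G])[0]
print([(np.round(x["position"],1),round(x["p"],2)) for x in manip.mark_of("scene","door_handle")[:2]],G2)
sc=np.ascontiguousarray(im[:,:,::-1]); cv2.circle(sc,tuple(G2.astype(int)),2,(0,0,255),1)
cv2.imwrite("pics/w5.png",np.hstack([cv2.resize(c,(400,300)),cv2.resize(sc[200:350,270:470],(400,300))]))
```

```text
G [0.4868 0.1924 0.0912]
0.13 [ 25. 106. 137.] [0.4753 0.1077 0.1891] [-0.43  0.51  1.95  0.79  1.09  2.2 ] 0.0
0.06 [ 25. 106. 207.] [0.4815 0.1533 0.1364] [-0.33  0.61  1.99  0.91  0.95  2.12] 0.0
-0.019 [ 25. 106. 286.] [0.4885 0.2048 0.0769] [-0.22  0.75  1.99  1.09  0.83  2.01] 0.0
23.15 [0.5684 0.0326 0.3173]
[(array([424.5, 170.6]), 0.93)] [[425.5956 170.1011]]
[(array([374.3, 267.2]), 0.58)] [374.4663 269.3856]
```

View pics/w5.png

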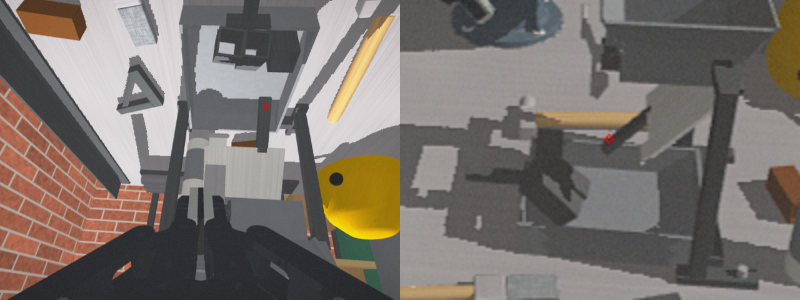

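step_arm --targets "6 26 20 0; 12 53 45 0; 18 80 80 0; 25 106 120 0; 25 106 160 0; 25 106 200 0; 25 106 235 0; 25 106 265 0; 25 106 286 0; 25 106 286 0" --gripper 0.2 --squeeze 40

```text
t: 24.35
tcp_pos: [0.4842, 0.2113, 0.0767]
tool_rot: [-0.659, 0.664, 0.218, 0.276]
force: [0.1, 0.4, 0.6]
finger_gap: 0.8
gripper_force: 0.0
```

step_arm --targets "0 0 0 0; 0 0 0 0; 0 0 0 0; 0 0 0 0; 0 0 0 0" --gripper 1

```text
t: 24.85
tcp_pos: [0.4885, 0.2078, 0.0792]
tool_rot: [-0.658, 0.666, 0.215, 0.279]
force: [4.4, -2.2, 6.1]
finger_gap: 0.234
gripper_force: 39.1
```

Run:
```python
from plan import *
s=manip.sense(); A=R.from_quat(s['tool_rot']).as_matrix(); t=s['tcp_pos']
hx=np.array([np.cos(p[2]),np.sin(p[2]),0]); hy=np.array([-hx[1],hx[0],0])
d=t-.019*A[:,2]-np.r_[p[:2],0]; print(s['t'],'grasp hopper',d@hx,d@hy,d[2],'F',s['force'],'gap',s['finger_gap'])
r=np.array([d@hx-.07,d[2]-.2475]); a0=np.arctan2(-r[1],-r[0]); L=np.hypot(*r); print('ang',a0,L)
for th in (.85,.75,.65,.55,.45,.35,.25,.15,.07,.02,-.01,-.025,-.035):
    a=a0-(.85-th); dx=-L*np.cos(a)-r[0]; dz=-L*np.sin(a)-r[1]
    print(th,np.round(A.T@(dx*hx+np.array([0,0,dz]))*1000,1))
```

```text
24.85 grasp hopper -0.05969185165313642 0.02989618312079942 0.09353249247800365 F [ 4.4003 -2.2018  6.085 ] gap 0.23357543586901486
ang 0.8707704568952886 0.20131063001678562
0.85 [0. 0. 0.]
0.75 [  2.2  -2.1 -19.9]
0.65 [  2.3  -4.1 -39.9]
0.55 [  0.5  -6.2 -59.8]
0.45 [ -3.4  -8.3 -79.5]
0.35 [ -9.2 -10.3 -98.6]
0.25 [ -16.9  -12.3 -117.1]
0.15 [ -26.4  -14.2 -134.8]
0.07 [ -35.2  -15.6 -148.1]
0.02 [ -41.3  -16.5 -156.1]
-0.01 [ -45.2  -17.  -160.8]
-0.025 [ -47.1  -17.2 -163. ]
-0.035 [ -48.4  -17.4 -164.5]
```

step_arm --targets "1 -1 -10 0; 2 -3 -28 0; 2 -4 -40 0; 1 -6 -60 0; -3 -8 -80 0; -9 -10 -99 0; -17 -12 -117 0; -26 -14 -135 0; -32 -15 -143 0; -35 -16 -148 0; -35 -16 -148 0"

```text
t: 25.95
tcp_pos: [0.4887, 0.1372, 0.213]
tool_rot: [-0.66, 0.665, 0.214, 0.277]
force: [3.5, 2.5, -3.8]
finger_gap: 0.228
gripper_force: 45.5
```

```bash
cat > dr.py <<'E'
from plan import *
s=manip.sense(); A=R.from_quat(s['tool_rot']).as_matrix(); t=s['tcp_pos']
hx=np.array([np.cos(p[2]),np.sin(p[2]),0]); hy=np.array([-hx[1],hx[0],0])
d=t-.019*A[:,2]-np.r_[p[:2],0]; print(s['t'],'grasp hopper',d@hx,d@hy,d[2],'F',s['force'],'gap',s['finger_gap'])
r=np.array([d@hx-.07,d[2]-.2475]); print('ang-.021',np.arctan2(-r[1],-r[0])-.021,np.hypot(*r), 'up 10mm in tool',A.T@[0,0,10])
E
python3 dr.py
```

```text
25.95 grasp hopper -0.13022193478456665 0.0311780877346021 0.22737617810120775 F [ 3.5466  2.5357 -3.77  ] gap 0.22831814242685544
ang-.021 0.07917118051558991 0.20123069193512597 up 10mm in tool [-6.5081 -0.801  -7.5501]
```

step_arm --targets "-3 0 -4 0; -6 -1 -7 0; -9 -1 -10 0; -11 -1 -13 0; -13 -2 -15 0; -15 -2 -17 0; -15 -2 -17 0; -15 -2 -17 0" --squeeze 70

```text
t: 26.75
tcp_pos: [0.4885, 0.1366, 0.2357]
tool_rot: [-0.66, 0.665, 0.215, 0.276]
force: [0.3, -5.5, -2.0]
finger_gap: 0.216
gripper_force: 72.2
```

```bash
python3 dr.py
```

```text
26.75 grasp hopper -0.13080115420198482 0.0312814086466277 0.25009103879122757 F [ 0.2857 -5.4519 -2.0341] gap 0.2162262860123348
ang-.021 -0.033902789393038986 0.2008178702478117 up 10mm in tool [-6.5118 -0.7782 -7.5492]
```

step_arm --targets "-2 0 -2 0; -3 0 -4 0; -3 0 -4 0; -3 0 -4 0"

```text
t: 27.15
tcp_pos: [0.4885, 0.137, 0.2409]
tool_rot: [-0.659, 0.665, 0.215, 0.277]
force: [1.2, -5.3, -4.3]
finger_gap: 0.22
gripper_force: 71.4
```

step_arm --targets "2 0 2 0; 3 0 4 0; 6 1 7 0; 7 1 8 0; 7 1 8 0"

```text
t: 27.65
tcp_pos: [0.4887, 0.1372, 0.2361]
tool_rot: [-0.659, 0.663, 0.218, 0.281]
force: [-10.3, -21.5, 34.3]
finger_gap: 0.213
gripper_force: 75.7
```

```bash
python3 dr.py
```

```text
27.65 grasp hopper -0.13030551321830153 0.031179949443430853 0.25029543338503696 F [-10.2582 -21.4775  34.3139] gap 0.21280010586841164
ang-.021 -0.034954942509963546 0.20032501859093224 up 10mm in tool [-6.5896 -0.8131 -7.4777]
```

step_arm --targets "-4 0 -5 0; -4 0 -5 0"

```text
t: 27.85
tcp_pos: [0.4885, 0.137, 0.2378]
tool_rot: [-0.659, 0.665, 0.215, 0.278]
force: [3.9, -3.7, -3.2]
finger_gap: 0.214
gripper_force: 71.6
```

step_arm --targets "0 0 0 0; 0 0 0 0; 0 0 0 0; 0 0 -20 0; 0 0 -60 0; 0 0 -100 0; 0 0 -140 0; 0 0 -140 0" --gripper 0.2

```text
t: 28.65
tcp_pos: [0.4785, 0.0433, 0.3452]
tool_rot: [-0.658, 0.666, 0.213, 0.279]
force: [0.4, -0.7, 0.5]
finger_gap: 0.801
gripper_force: 0.0
```

Run:
```python
from plan import *
s=manip.sense(); print(s['t'],s['force'],s['tcp_pos'])
k=wristcal(s); w=manip.snapshot("wrist")[:,:,::-1]
print([(np.round(x["position"],1),round(x["p"],2)) for n in("door_handle","latch_pad") for x in manip.mark_of("wrist",n)[:1]],proj("wrist",W(p,[DH,LP]),k))
im=manip.snapshot("scene")[:,:,::-1]
cv2.imwrite("pics/f.png",np.hstack([cv2.resize(w,(400,300)),cv2.resize(im[170:335,250:470],(400,300))]))
```

```text
28.65 [ 0.3542 -0.6918  0.4743] [0.4785 0.0433 0.3452]
[(array([326.3, 224.5]), 0.76), (array([209.2, 325.8]), 0.82)] [[325.8542 220.9034]
 [206.1528 324.4833]]
```

View pics/f.png

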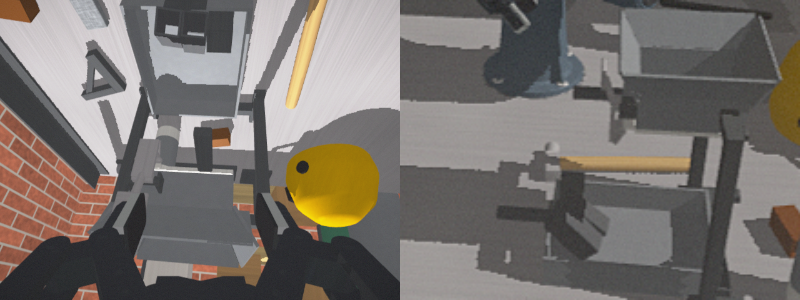

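The last view shows the door shut with the gripper clear of it, the latch pad at rest, and the tubes in the tray under the hopper.

```bash
python3 -c "
from station import manip
print(manip.sign_off())"
```

```text
the job is handed in; nothing more can be done
None
```

I slid the tray home against the stop bar, dropped the three tubes into it, and swung the trap door back up until it latched; the job was handed in at about 29 s, but sign-off returned no verdict.

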